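# Load the doming die into the hand screw press

## Robot

A 6-joint arm with a two-finger parallel gripper is mounted at the origin on the work surface. World frame = base frame: x ahead of the robot, y to its left, z up, the work surface at z = 0. Lengths are in mm, angles in degrees, forces in N, time in s.
With the tool pointing down it reaches from about 425 to 1125 mm from the base axis. Payload 14.9 kg.
Tool frame: the origin (TCP) lies on the mounting face of the last link; the fingertips stand 191 mm ahead of it and the grasp point (between the pads) lies 172 mm ahead of it (manip.hold_point_z is the distance from the TCP to the grasp point, in mm); z points along the fingers, y is the direction in which the jaws open and shut (so a half turn about z gives the same grasp; the last joint's range is limited). The gripper opens to 91 mm and grips with 3 to 60 N. Pads are 32 mm wide; open, the fingers measure 118 mm over their backs; the gripper's body (76 mm by 178 mm) begins 60 mm behind the grasp point.
Start: joints at [-74.616, 21.709, 99.362, -0, 58.929, -1.908], TCP at [208.063, -668.378, 404.732] pointing down, gripper open.
Joint ranges: [-158.91, 158.91], [-42.39, 125.64], [0.06, 152.35], [-60.88, 240.88], [17.5, 164.5], [-176.32, 176.32]. Speed limits (degrees/s): [108.29, 108.29, 136.94, 180, 180, 180].

## Interface

Orientations are given as a 3x3 rotation matrix whose columns are the frame's x, y, z axes.
In Python, from bench import manip, eyes gives the robot as it stands. The module is installed in compiled form; this text tells all that it offers.
- The arm moves only by the shell command python3 -m creep 'ROWS' [OPENING] [FORCE]. ROWS is JSON, a list of rows, each a list of 6 numbers: the shift along the tool's x, y, z each as a share of 20 cm, from -1 to 1, then the turn, a rotation vector about the tool's x, y, z each as a share of pi/2 rad, from -1 to 1. A call has 1 to 20 rows; each row is the pose to reach, as a shift and turn from the pose measured when the call began, along the tool's axes at that moment; what a row does not reach only later rows make up. A row lasts 1/8 s, in which the tool goes at most 62.5 mm and 10.7 degrees, less where a joint would pass 70% of its speed; a pose out of reach is approached as far as the arm can. A call with a number of a shift or a turn outside -1 to 1 is refused whole. A call with a gripper value outside its range is refused whole. OPENING is the opening, from -1 (shut) to 1 (fully open), so that 0 is half open, set as the call begins (- or left out, the last holds). The fingers move at their own pace and stop on an object; FORCE is the grip in N (left out, the last holds). Time passes only in rows, so rows that repeat a pose let the fingers close. It gives the time, the measured TCP pose, the force and the opening at its end, in the units of the state.
- manip.sense(): the state, without advancing time (a new reading comes with each control period).
- eyes.capture(name): name is "scene" or "top" or "wrist"; returns a dict with "pixels" (384x512x3 uint8, red, green, blue), "fx", "fy", "cx", "cy" (pixels), "k1" (the pictures are not rectified: a ray, as slopes to the right and down, at radius r is drawn at 1 + k1 r^2 times it, then the intrinsics apply), "R" (3x3) and "t" (3): a world point X has camera coordinates R X + t. Camera axes: x right, y down, z forward; pixel columns grow to the right and rows downward; lengths in mm; the calibration is good to about 2 mm. A picture is of the moment at which its call begins. There is no depth.
- manip.finish_job(): hands the job in, once; it reports no verdict.
The state is a dict: "time_s": time; "joint_pos": joint angles; "qvel": joint speeds; "joint_efforts": joint torques, N m; "tcp_pos": TCP position; "tcp_rot": TCP orientation; "wrist_force": force on the tool from outside, world axes, zero at the start; "moment": the same for the moment, N m; "opening": opening from 0.0 (shut) to 1.0 (fully open).
Only numpy, scipy, OpenCV 4.12 (cv2) and the standard library are available. Lean on these libraries where they do the work, as an engineer would, in place of code of your own. Each camera call takes 0.05 s, during which the arm holds its last target. There are 200 camera calls.

## Task

Take the die with the round dome on top by its wooden handle and slide it in between the guide rails of the screw press, under the platen, until it sits straight and right back against the stop, with the handle sticking out of the front. Let go of it there and leave the other die, the one with the straight ridge, where it lies.

Things in the scene. Friction and masses are not known exactly. Their poses are not given: they have to be found in the camera images.
- dome_die: Doming die, 0.22 kg: aluminium block 50 x 46 x 28 mm (x, y, z), round steel dome on top (36 mm wide, 10 mm high). Wooden bar handle, 14 mm wide (y), 18 high, along -x from the block's front (x = -25 mm) to x = -155, its centre line 28 mm above the underside. Origin: centre of the block's underside; z up. Starts on the bench left or right of the press, handle roughly towards the robot.
- ridge_die: Folding die, the wrong one: the same block, handle and origin as the doming die, but on top a straight steel ridge, 12 x 40 mm and 10 mm high. It lies on the other side of the press.
- press: Screw press, fixed, 220 mm high: grey base, two pillars, crossbeam, round platen 60 mm above the base plate. Origin: on the bench under the platen's centre, where the block's centre belongs when home; -x is the open front, the die goes in along +x, x axes in line. Base plate 8 mm thick, x -125 to +60 mm, 180 wide; the die slides on it. Beam and pillars lie within x = -30 to +30 mm.
- press_mouth (a point): Centre of the press's channel mouth, on top of the base plate, 55 mm in front (-x) of the press's origin; axes as the press. From here two steel guide rails run 85 mm along +x, 18 mm high, 66 mm apart inside (10 mm play each side of a die). At the back a 30 mm high bar is the stop: its front face lies 80 mm behind the mouth (press x = +25 mm).
Things that resemble listed ones, but are neither listed nor needed, are in the scene too. Leave any purple look-alike of the dome_die alone.

How it is judged:
By the outcome, as a careful person would: the job done as asked, in the order asked, and still so for the second after the job is handed in, with the robot touching nothing.
It also fails if it takes over 45 s, if anything falls off the work surface, if the arm or the gripper's body presses on something with over 40 N, if the wrist force passes 120 N, or if a joint passes its speed limit or range.

## Working session

There is one attempt and no reset: what is moved stays moved. The work goes in short steps, Python scripts to look and compute and a shell command to move; the robot and the scene stay as the last step left them, time stands still between calls to the robot, and variables do not carry over. Pictures are saved under pics/ and viewed, about 8 in all and at most 12, crops included, and the job is handed in when it is done.

```bash
mkdir -p pics
cat > h.py <<'E'
import numpy as np, cv2
from bench import manip, eyes
def snap(n,f):
    c=eyes.capture(n); c['R']=np.array(c['R']);c['t']=np.array(c['t'])
    cv2.imwrite(f'pics/{f}.png',cv2.cvtColor(c['pixels'],cv2.COLOR_RGB2BGR))
    np.savez(f'pics/{f}.npz',**c); return c
def load(f): return dict(np.load(f'pics/{f}.npz'))
def pt(c,uv,z):
    K=np.array([[c['fx'],0,c['cx']],[0,c['fy'],c['cy']],[0,0,1]],float)
    q=np.array([(uv[0]-c['cx'])/c['fx'],(uv[1]-c['cy'])/c['fy']]);p=q.copy()
    for _ in range(30): p=q/(1+c['k1']*(p@p))
    d=c['R'].T@np.r_[p,1]; o=-c['R'].T@c['t']
    return o+d*(z-o[2])/d[2]
def px(c,X):
    x=c['R']@np.array(X,float)+c['t']; p=x[:2]/x[2]; p=p*(1+c['k1']*(p@p))
    return np.array([c['cx']+c['fx']*p[0],c['cy']+c['fy']*p[1]])
E
python3 - <<'E'
from h import *
a=[]
for n in('scene','top'):
    c=snap(n,n+'0'); a.append(c['pixels']); print(n,c['fx'],c['k1'],-c['R'].T@c['t'])
cv2.imwrite('pics/both.png',cv2.cvtColor(cv2.resize(np.vstack(a),(0,0),fx=.78,fy=.78),cv2.COLOR_RGB2BGR))
print(manip.sense())
E
```

```text
scene 384.4600981624433 -0.04995904819951078 [1038.68819418  279.03495085  738.57374136]
top 406.6713108372219 -0.14722257157093624 [ 343.87941771   11.37445503 1321.18032617]
{'time_s': 0.1, 'joint_pos': array([-7.46150158e+01,  2.17350023e+01,  9.93908280e+01, -5.47759861e-04,
        5.89277765e+01, -1.90803719e+00]), 'qvel': array([ 0.04538857, -0.16369162, -0.10261006,  0.03564322,  0.02805342,
       -0.03435285]), 'joint_efforts': array([ 5.15197607e-04, -7.65039039e+01, -4.35289192e+01,  6.52499311e-02,
        3.98624805e-02, -1.29379345e-06]), 'tcp_pos': array([ 208.03217557, -668.20834352,  404.17236507]), 'tcp_rot': array([[ 9.54795548e-01,  2.97263177e-01, -2.56116725e-04],
       [ 2.97263287e-01, -9.54795124e-01,  8.99914008e-04],
       [ 2.29722973e-05, -9.35367987e-04, -9.99999562e-01]]), 'wrist_force': array([-0.31674297, -1.10250888, -0.33859702]), 'moment': array([ 0.00208964, -0.0073979 , -0.00861427]), 'opening': 0.9967881379068296}
```

View pics/top0.png

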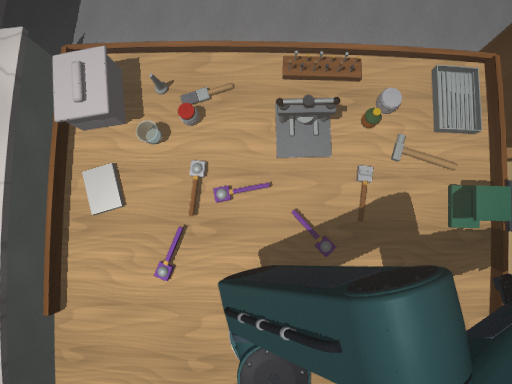

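View pics/scene0.png

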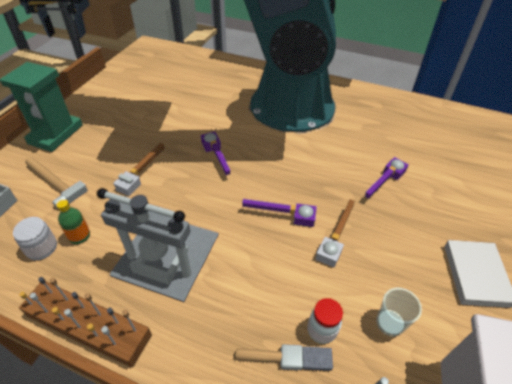

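The top view shows two unpainted dies: A at (198,169) left of the press and B at (365,173) right of it. The dies with purple handles and blocks are decoys. A seems to carry a round dome, so I'll confirm that in an enlarged crop, and measure the handle and press at the same time.

Run:
```python
from h import *
t=load('top0');s=load('scene0');P=t['pixels'];S=s['pixels']
def z(i,x,y,w,h,k): return cv2.resize(i[y:y+h,x:x+w],(w*k,h*k),interpolation=cv2.INTER_CUBIC)
a=np.hstack([z(P,170,150,50,70,5),z(P,340,150,50,70,5)]) 
b=z(P,265,85,80,80,3); b=np.vstack([b,np.zeros((350-240,240,3),np.uint8)])
d=np.hstack([z(S,310,195,60,75,3),z(S,105,140,65,75,3),z(S,100,180,120,75,3)])
a=np.hstack([a,b]);d=np.hstack([d,np.zeros((225,max(0,a.shape[1]-d.shape[1]),3),np.uint8)])[:,:a.shape[1]]
cv2.imwrite('pics/crop0.png',cv2.cvtColor(np.vstack([a,d]),cv2.COLOR_RGB2BGR))
hsv=cv2.cvtColor(P,cv2.COLOR_RGB2HSV)
roi=np.zeros(P.shape[:2],np.uint8);roi[180:222,184:206]=1
print(hsv[195,190:200],hsv[195,175])
print([P[y,x] for x,y in [(285,150),(198,178),(198,168)]])
```

```text
[[ 16 113 158]
 [ 14 126 144]
 [ 13 141 137]
 [ 13 143 132]
 [ 14 144 124]
 [ 14 133  98]
 [ 15 106  82]
 [ 16 106  91]
 [ 17 106  91]
 [ 17 104  93]] [ 17 111 174]
[array([119, 119, 119], dtype=uint8), array([92, 74, 48], dtype=uint8), array([158, 163, 160], dtype=uint8)]
```

View pics/crop0.png

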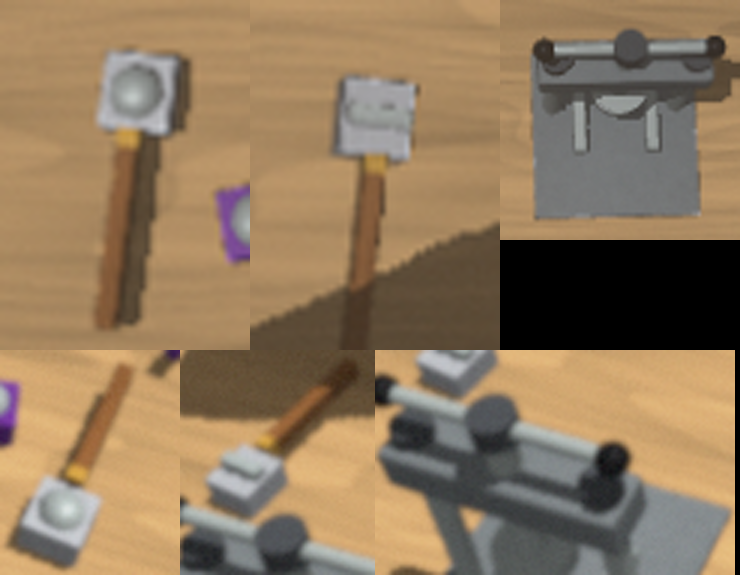

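The crop confirms it: A (left, at (198,168)) has the round dome and B (right) has the bar-shaped ridge. Next I work out poses from the crop's pixel positions.

Run:
```python
from h import *
t=load('top0')
np.set_printoptions(precision=1,suppress=True)
he=pt(t,(170+107/5,150+326/5),37);hj=pt(t,(170+128/5,150+138/5),37)
print('handle',he,hj,np.linalg.norm(he-hj),np.degrees(np.arctan2(*(hj-he)[[1,0]])))
cs=np.array([pt(t,(170+x/5,150+y/5),28) for x,y in[(107,50),(182,57),(173,135),(98,131)]])
print('block',cs,cs.mean(0),[np.linalg.norm(cs[i]-cs[i-1]) for i in range(4)])
fl=pt(t,(265+34/3,85+216/3),8);fr=pt(t,(265+198/3,85+216/3),8)
bl=pt(t,(265+34/3,85+57/3),8)
d=fl-fr;print('press front',fl,fr,np.linalg.norm(d),np.degrees(np.arctan2(-d[0],d[1])),bl)
g=[]
for x in(73,89,146,160): g.append(pt(t,(265+x/3,85+151/3),26))
print('rails',np.array(g))
P=t['pixels'];m=((np.ptp(P.astype(int),axis=2)<14)&(P.mean(2)>80)&(P.mean(2)<150)).astype(np.uint8)
m[:118]=0;m[170:]=0;m[:,:265]=0;m[:,345:]=0
r=cv2.minAreaRect(max(cv2.findContours(m,0,1)[0],key=cv2.contourArea));b=cv2.boxPoints(r)
print('plate rect px',b,[pt(t,q,8)[:2] for q in b])
print(manip.sense()['tcp_pos'])
```

```text
handle [369.7 268.   37. ] [490.3 259.   37. ] 120.94077650090354 -4.238074500861449
block [[548.4 276.9  28. ]
 [544.8 227.7  28. ]
 [493.9 231.5  28. ]
 [495.5 280.6  28. ]] [520.6 254.2  28. ] [np.float64(53.09295092546029), np.float64(49.40770095789704), np.float64(51.00628558514999), np.float64(49.05973931900417)]
press front [567.2   2.1   8. ] [ 571.7 -176.6    8. ] 178.7680581714542 1.4336294846981046 [745.6   6.    8. ]
rails [[ 636.2  -38.3   26. ]
 [ 636.7  -55.5   26. ]
 [ 638.2 -117.1   26. ]
 [ 638.7 -132.3   26. ]]
plate rect px [[276. 118.]
 [330. 118.]
 [330. 157.]
 [276. 157.]] [array([697.7,   6.1]), array([ 702.4, -172.5]), array([ 571.6, -173.3]), array([567.2,   3.2])]
[ 208.  -668.2  404.2]
```

A's block comes out near (521,254), yaw about -4°, with edges 49–53 mm against the listed 50 x 46. The press origin is near (694,-85), yaw about +1.3°. I'm swinging over to the die.

```bash
python3 -m creep '[[1,-0.8,0,0,0,0],[1,-0.8,0,0,0,0],[1,-0.8,0,0,0,0],[1,-0.8,0,0,0,0],[1,-0.8,0,0,0,0]]' 1 && python3 -m creep '[[0.8,-1,0,0,0,0],[0.8,-1,0,0,0,0],[0.8,-1,0,0,0,0],[0.8,-1,0,0,0,0],[0.8,-1,0,0,0,0]]' && python3 -m creep '[[0.7,-1,0,0,0,0],[0.7,-1,0,0,0,0],[0.7,-1,0,0,0,0],[0.7,-1,0,0,0,0],[0.7,-1,0,0,0,0]]'
cat >> h.py <<'E'
def row(target,yaw):
    s=manip.sense();R=np.array(s['tcp_rot']);
    y=np.radians(yaw);Rt=np.array([[np.cos(y),np.sin(y),0],[np.sin(y),-np.cos(y),0],[0,0,-1]])
    d=R.T@(np.array(target)-s['tcp_pos'])/200
    w=cv2.Rodrigues(R.T@Rt)[0].ravel()/(np.pi/2)
    print('tcp',np.round(s['tcp_pos'],1),'t',round(s['time_s'],2),'F',np.round(s['wrist_force'],1),'op',round(s['opening'],3),'\nrow',np.round(np.r_[d,w],3))
E
python3 -c "
from h import *
row((411,263,340),-4.2)"
```

```text
time_s: 0.72
tcp_pos: [352.8, -453.3, 404.1]
tcp_rot: [[0.954, 0.3, -0.001], [0.3, -0.954, 0.002], [-0.0, -0.002, -1.0]]
wrist_force: [-0.0, -0.8, 0.1]
opening: 0.998
time_s: 1.35
tcp_pos: [446.1, -212.3, 404.5]
tcp_rot: [[0.953, 0.303, -0.001], [0.303, -0.953, 0.002], [0.0, -0.002, -1.0]]
wrist_force: [0.0, -0.4, -0.5]
opening: 1.003
time_s: 1.98
tcp_pos: [519.9, 22.5, 404.8]
tcp_rot: [[0.952, 0.306, -0.0], [0.306, -0.952, 0.002], [0.0, -0.002, -1.0]]
wrist_force: [-0.1, 0.3, 0.0]
opening: 0.996
tcp [519.9  22.5 404.8] t 1.98 F [-0.1  0.3  0. ] op 0.996 
row [-1.500e-01 -1.311e+00  3.270e-01 -1.000e-03  0.000e+00  2.450e-01]
```

```bash
python3 -m creep '[[-0.12,-1,0.25,0,0,0.245],[-0.12,-1,0.25,0,0,0.245],[-0.12,-1,0.25,0,0,0.245],[-0.12,-1,0.25,0,0,0.245],[-0.12,-1,0.25,0,0,0.245]]' >/dev/null; python3 -c "
from h import *
row((411,263,340),-4.2)"
```

```text
tcp [435.6 205.7 354.6] t 2.6 F [0.9 0.2 0.5] op 0.997 
row [-0.143 -0.277  0.073 -0.001  0.001  0.001]
```

```bash
python3 -m creep '[[-0.14,-0.28,0.07,0,0,0],[-0.14,-0.28,0.07,0,0,0],[-0.14,-0.28,0.07,0,0,0],[-0.14,-0.28,0.07,0,0,0]]' >/dev/null; python3 -c "
from h import *
c=snap('wrist','w1');row((411,263,340),-4.2);print(-c['R'].T@c['t'])
P=c['pixels'].copy()
for a in (0,-25,-110,-155):
    y=np.radians(-4.2);q=px(c,[520.6+a*np.cos(y),254.2+a*np.sin(y),37]);print(q);cv2.circle(P,tuple(int(v) for v in q),4,(255,0,0),1)
cv2.imwrite('pics/w1m.png',P[...,::-1])"
```

```text
tcp [412.4 262.4 341. ] t 3.15 F [-0.4  0.5  0.5] op 0.998 
row [-0.007 -0.002  0.005 -0.001  0.001 -0.001]
[485.77679659 256.11323829 320.79208364]
[250.24127185  54.65338446]
[250.31226729  86.37150647]
[250.54243339 186.2366899 ]
[250.65477675 233.54138622]
```

View pics/w1m.png

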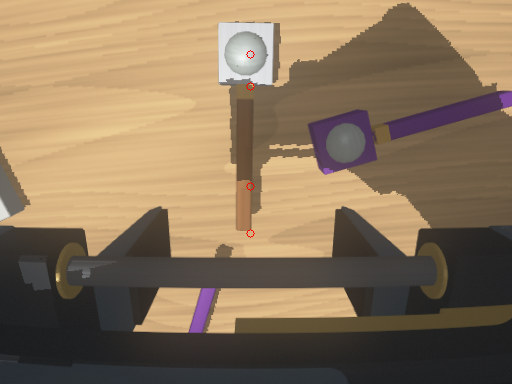

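```bash
python3 -c "
from h import *
np.set_printoptions(precision=1,suppress=True)
c=load('w1');t=load('top0')
a=pt(c,(244.5,105),37);b=pt(c,(243.8,225),37);print(a,b,np.degrees(np.arctan2(*(a-b)[[1,0]])))
e=pt(c,(243.8,231),37);print('front end',e)
print('block',np.array([pt(c,q,28) for q in [(219,84),(275,84),(219,23),(274,23)]]))
print('purple',pt(t,(182,228),37),pt(t,(270,184),37),pt(t,(222,194),28))
"
```

```text
[481. 262.  37.] [374.9 271.2  37. ] -4.933743584941426
front end [369.  271.6  37. ]
block [[500.  282.4  28. ]
 [496.4 235.   28. ]
 [548.8 277.8  28. ]
 [545.3 232.8  28. ]]
purple [328.1 296.8  37. ] [475.2  20.4  37. ] [440.4 173.3  28. ]
```

The close view shows the handle's centre line at x ≈ 244 px, rows 98–231. That puts it 3–5 mm left of where I marked it, at yaw -4.6°. I grasp at (412.5,266).

```bash
python3 -c "
from h import *
row((412.5,266.5,200),-4.6)"
```

```text
tcp [412.4 262.4 341. ] t 3.15 F [-0.4  0.5  0.5] op 0.998 
row [-0.    -0.019  0.705 -0.001  0.001  0.004]
```

```bash
python3 -m creep '[[0,-0.02,0.1,0,0,0.005],[0,-0.02,0.35,0,0,0.005],[0,-0.02,0.55,0,0,0.005],[0,-0.02,0.66,0,0,0.005],[0,-0.02,0.7,0,0,0.005],[0,-0.02,0.7,0,0,0.005],[0,-0.02,0.7,0,0,0.005]]' 0 && python3 -m creep '[[0,0,0,0,0,0],[0,0,0,0,0,0],[0,0,0,0,0,0],[0,0,0,0,0,0],[0,0,0,0,0,0],[0,0,0,0,0,0]]' -1 50
```

```text
time_s: 4.03
tcp_pos: [413.0, 266.7, 202.0]
tcp_rot: [[0.997, -0.082, 0.0], [-0.082, -0.997, 0.002], [0.0, -0.002, -1.0]]
wrist_force: [0.5, 0.3, 1.4]
opening: 0.501
time_s: 4.78
tcp_pos: [413.1, 266.7, 202.0]
tcp_rot: [[0.997, -0.082, 0.0], [-0.082, -0.997, 0.002], [0.0, -0.002, -1.0]]
wrist_force: [-0.6, 0.6, 2.6]
opening: 0.152
```

```bash
python3 -m creep '[[0,0,-0.2,0,0,0],[0,0,-0.4,0,0,0],[0,0,-0.42,0,0,0],[0.05,0.25,-0.42,0,0,0],[0.1,0.5,-0.42,0,0,-0.03],[0.2,0.75,-0.42,0,0,-0.05],[0.25,0.95,-0.42,0,0,-0.06],[0.25,0.95,-0.42,0,0,-0.06],[0.25,0.95,-0.42,0,0,-0.06]]' ; python3 -c "
from h import *
row((489.6,-89.7,282),1.3)"
```

```text
time_s: 5.9
tcp_pos: [446.9, 73.2, 284.8]
tcp_rot: [[1.0, 0.011, -0.001], [0.011, -1.0, 0.002], [-0.001, -0.002, -1.0]]
wrist_force: [1.0, 0.0, -2.3]
opening: 0.148
tcp [446.9  73.2 284.8] t 5.9 F [ 1.   0.  -2.3] op 0.148 
row [ 0.204  0.817  0.012 -0.001  0.001 -0.007]
```

```bash
python3 -m creep '[[0.07,0.27,0,0,0,-0.005],[0.14,0.55,0,0,0,-0.005],[0.19,0.75,0,0,0,-0.007],[0.2,0.82,0,0,0,-0.007],[0.2,0.82,0,0,0,-0.007],[0.2,0.82,0,0,0,-0.007]]' >/dev/null; python3 -c "
from h import *
row((489.6,-89.7,282),1.3)
c=snap('wrist','w2');P=c['pixels']
cv2.imwrite('pics/w2.png',P[...,::-1])"
```

```text
tcp [488.4 -89.  284.1] t 6.65 F [ 0.5  1.1 -2.3] op 0.146 
row [ 0.006  0.003  0.011 -0.002  0.001  0.001]
```

View pics/w2.png

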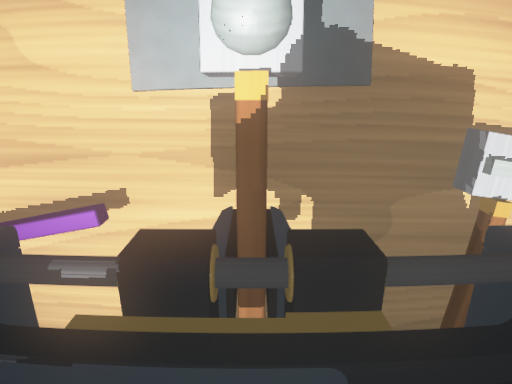

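The die is straight in the jaws. The plate's front edge shows from (133,91) to (372,87). I'll re-measure the press from here.

```bash
python3 -c "
from h import *
np.set_printoptions(precision=1,suppress=True)
c=load('w2')
a=pt(c,(133,91),8);b=pt(c,(372,87),8);d=a-b
print(a,b,np.linalg.norm(d),'yaw',np.degrees(np.arctan2(-d[0],d[1])),'mid',(a+b)/2)
a2=pt(c,(126,5),8);b2=pt(c,(374.5,5),8);print(a2,b2,(a2+b2)/2)
f=[pt(c,q,110) for q in[(200,72),(303,74)]];d=f[0]-f[1];print('block front',f,np.linalg.norm(d),np.degrees(np.arctan2(-d[0],d[1])))
h=[pt(c,q,119) for q in[(252,100),(252.5,200)]];d=h[0]-h[1];print('handle',h,np.degrees(np.arctan2(d[1],d[0])))
"
```

```text
[566.    1.2   8. ] [ 573.  -178.2    8. ] 179.5978379690913 yaw 2.2380160878384765 mid [569.5 -88.5   8. ]
[627.    3.9   8. ] [ 630.9 -175.     8. ] [629.  -85.6   8. ]
block front [array([572.8, -65. , 110. ]), array([ 573. , -110.6,  110. ])] 45.672980477639356 0.21584023070181313
handle [array([561.1, -88.3, 119. ]), array([516.9, -89.5, 119. ])] 1.6240513917158141
```

```bash
python3 -m creep '[[0,0,0.1,0,0,-0.008],[0,0.005,0.25,0,0,-0.008],[0,0.005,0.33,0,0,-0.008],[0,0.005,0.34,0,0,-0.008],[0,0.005,0.34,0,0,-0.008],[0,0.005,0.34,0,0,-0.008]]' ; python3 -c "
from h import *
row((489.5,-90.4,211),2)
print(manip.sense()['moment'])
row((584.5,-87.2,211),2)"
```

```text
time_s: 7.45
tcp_pos: [488.7, -89.9, 217.0]
tcp_rot: [[0.999, 0.036, -0.0], [0.036, -0.999, 0.002], [-0.0, -0.002, -1.0]]
wrist_force: [0.0, -0.3, -2.5]
opening: 0.15
tcp [488.7 -89.9 217. ] t 7.45 F [ 0.  -0.3 -2.5] op 0.15 
row [ 0.004  0.003  0.03  -0.001  0.     0.001]
[0.04011359 0.26063445 0.04092395]
tcp [488.7 -89.9 217. ] t 7.45 F [ 0.  -0.3 -2.5] op 0.15 
row [ 0.479  0.004  0.03  -0.001  0.     0.001]
```

```bash
python3 -m creep '[[0,0,0.03,0,0,0],[0,0,0.033,0,0,0],[0,0,0.033,0,0,0]]'; python3 -m creep '[[0.04,0.0,0,0,0,0],[0.08,0,0,0,0,0],[0.12,0,0,0,0,0],[0.16,0.0,0,0,0,0],[0.2,0,0,0,0,0],[0.2,0,0,0,0,0]]'; python3 -c "
from h import *
c=snap('wrist','w3')
cv2.imwrite('pics/w3.png',c['pixels'][...,::-1]);row((584.5,-87.2,210),2)"
```

```text
time_s: 7.82
tcp_pos: [488.9, -90.0, 210.5]
tcp_rot: [[0.999, 0.036, 0.0], [0.036, -0.999, 0.002], [0.0, -0.002, -1.0]]
wrist_force: [-0.8, 0.0, 1.0]
opening: 0.147
time_s: 8.57
tcp_pos: [529.6, -88.5, 210.6]
tcp_rot: [[0.999, 0.037, 0.001], [0.037, -0.999, 0.002], [0.001, -0.002, -1.0]]
wrist_force: [0.7, -0.1, 0.1]
opening: 0.149
tcp [529.3 -88.5 210.6] t 8.62 F [ 1.  -0.1  0.3] op 0.15 
row [ 0.276  0.004  0.003 -0.001 -0.001  0.001]
```

View pics/w3.png

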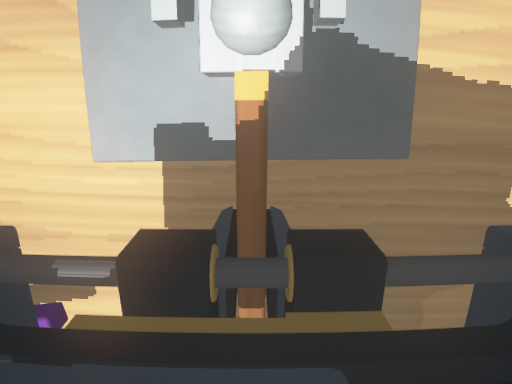

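The block is just inside the mouth. The rails' inner edges are near 177 and 320 px and the block spans 199–303 px, so it's centred to about 1 mm. Next I measure the relative yaw with line fits.

Run:
```python
from h import *
c=load('w3');g=cv2.GaussianBlur(c['pixels'],(0,0),1).astype(float).mean(2)
def hedge(x0,x1,y0,y1,z,n):
    G=np.abs(np.diff(g[y0:y1],axis=0)); pts=[]
    for x in range(x0,x1):
        k=G[:,x].argmax(); 
        if 0<k<len(G)-1:
            a,b,d=G[k-1:k+2,x]; k=k+.5*(a-d)/(a-2*b+d)
        w=pt(c,(x,y0+k+.5),z); pts.append(w[:2])
    vx,vy,x,y=cv2.fitLine(np.float32(pts),cv2.DIST_HUBER,0,.01,.01).ravel()
    if vy<0: vx,vy=-vx,-vy
    print(n,'yaw',np.degrees(np.arctan2(-vx,vy)),'at',x,y)
def vedge(y0,y1,x0,x1,z,n):
    G=np.abs(np.diff(g[:,x0:x1],axis=1)); pts=[]
    for y in range(y0,y1): pts.append(pt(c,(x0+G[y].argmax()+.5,y),z)[:2])
    vx,vy,x,y=cv2.fitLine(np.float32(pts),cv2.DIST_HUBER,0,.01,.01).ravel()
    if vx<0: vx,vy=-vx,-vy
    print(n,'yaw',np.degrees(np.arctan2(vy,vx)),'at',x,y)
hedge(100,150,152,170,8,'plateL');hedge(280,400,152,170,8,'plateR');hedge(100,400,152,170,8,'plate')
hedge(205,232,66,80,36,'block front L');hedge(272,299,66,80,36,'blk front R');hedge(205,299,66,80,36,'both')
vedge(15,65,193,207,36,'blkL');vedge(15,65,296,308,36,'blkR')
vedge(110,195,228,242,45,'hL');vedge(110,195,260,274,45,'hR')
vedge(5,155,70,100,8,'plate left');vedge(70,155,405,425,8,'plate right')
```

```text
plateL yaw 2.6499536 at 566.66864 -14.98262
plateR yaw 2.6311638 at 572.6116 -137.18619
plate yaw 2.7123883 at 570.2569 -86.74037
block front L yaw 2.2980487 at 614.63086 -72.30363
blk front R yaw -2.0036197 at 616.2183 -101.02856
both yaw 3.5058517 at 615.304 -80.863174
blkL yaw 2.7739227 at 626.2717 -62.90189
blkR yaw 2.676524 at 630.6454 -108.10506
hL yaw 1.3751214 at 574.0973 -80.58731
hR yaw 1.7630347 at 582.49445 -94.23614
plate left yaw 2.632209 at 595.8855 3.8509529
plate right yaw 2.7529852 at 597.7067 -175.50984
```

```bash
python3 -c "
from h import *
row((583,-86.4,210.5),2.6)"
```

```text
tcp [529.3 -88.5 210.6] t 8.62 F [ 1.  -0.1  0.3] op 0.15 
row [ 0.269 -0.001  0.001 -0.001 -0.001 -0.006]
```

```bash
python3 -m creep '[[0.04,0,0,0,0,-0.006],[0.08,0,0,0,0,-0.006],[0.12,0,0,0,0,-0.006],[0.16,0,0,0,0,-0.006],[0.2,0,0,0,0,-0.006],[0.24,0,0,0,0,-0.006],[0.26,0,0,0,0,-0.006],[0.26,0,0,0,0,-0.006]]'; python3 -m creep '[[0.005,0,0,0,0,0],[0.01,0,0,0,0,0],[0.015,0,0,0,0,0],[0.02,0,0,0,0,0],[0.02,0,0,0,0,0]]'
```

```text
time_s: 9.62
tcp_pos: [581.5, -86.6, 210.6]
tcp_rot: [[0.999, 0.046, 0.001], [0.046, -0.999, 0.002], [0.002, -0.002, -1.0]]
wrist_force: [0.0, -1.2, -1.1]
opening: 0.146
time_s: 10.25
tcp_pos: [585.1, -86.4, 210.4]
tcp_rot: [[0.999, 0.046, -0.0], [0.046, -0.999, 0.002], [0.0, -0.002, -1.0]]
wrist_force: [-6.3, -0.1, 2.3]
opening: 0.153
```

Contact came at TCP x ≈ 585, where I predicted it. I press a little more to seat the die, then release and rise.

```bash
python3 -m creep '[[0.01,0,0,0,0,0],[0.015,0,0,0,0,0],[0.015,0,0,0,0,0],[0.015,0,0,0,0,0]]' - 20; python3 -m creep '[[0,0,0,0,0,0],[0,0,0,0,0,0],[0,0,0,0,0,0]]' -0.3; python3 -c "
from h import *
c=snap('wrist','w4');s=snap('scene','s4');t=snap('top','t4')
A=cv2.resize(c['pixels'],(400,300));B=cv2.resize(s['pixels'][170:300,90:240],(400,347));T=cv2.resize(t['pixels'][75:195,240:375],(390,347),interpolation=2)
o=np.zeros((600,800,3),np.uint8);o[:300,:400]=A;o[:300,410:]=cv2.resize(T,(390,300));o[300:,:400]=cv2.resize(B,(400,300))
cv2.imwrite('pics/m4.png',o[...,::-1])"
```

```text
time_s: 10.75
tcp_pos: [586.3, -86.3, 209.8]
tcp_rot: [[0.999, 0.046, -0.006], [0.046, -0.999, 0.002], [-0.006, -0.003, -1.0]]
wrist_force: [-17.5, -4.1, 9.5]
opening: 0.153
time_s: 11.12
tcp_pos: [586.6, -86.4, 209.9]
tcp_rot: [[0.999, 0.046, -0.005], [0.046, -0.999, 0.002], [-0.005, -0.003, -1.0]]
wrist_force: [0.4, -0.2, -0.0]
opening: 0.349
```

View pics/m4.png

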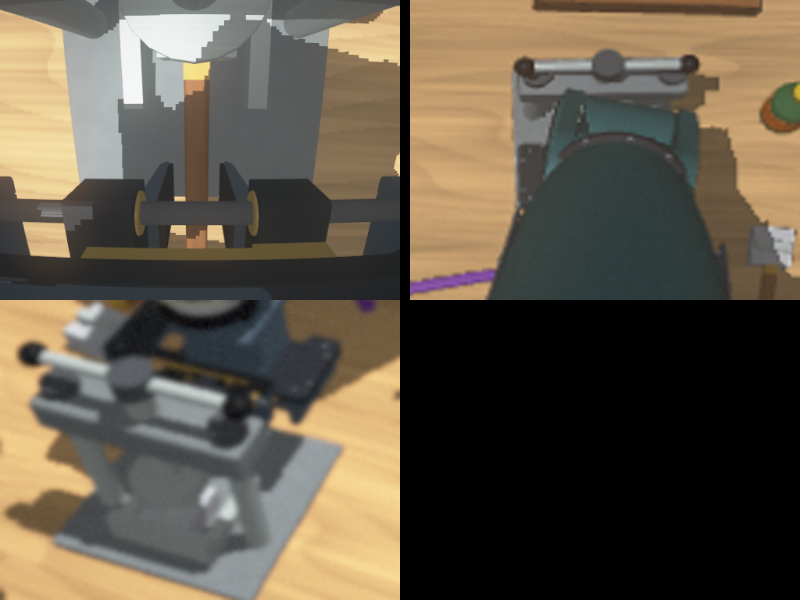

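Released: the die is between the rails under the platen, with the handle out of the front. I rise clear and check its yaw and seating.

```bash
python3 -m creep '[[0,0,-0.1,0,0,0],[0,0,-0.25,0,0,0],[0,0,-0.4,0,0,0],[-0.1,0,-0.5,0,0,0],[-0.3,0,-0.55,0,0,0],[-0.5,0,-0.6,0,0,0],[-0.5,0,-0.6,0,0,0],[-0.5,0,-0.6,0,0,0]]'
python3 - <<'E'
from h import *
c=snap('wrist','w5');snap('top','t5')
P=c['pixels'];cv2.imwrite('pics/w5.png',P[...,::-1])
E
```

```text
time_s: 12.28
tcp_pos: [487.8, -91.3, 331.5]
tcp_rot: [[0.999, 0.046, -0.004], [0.046, -0.999, 0.002], [-0.003, -0.002, -1.0]]
wrist_force: [-0.2, -0.4, 0.1]
opening: 0.35
```

View pics/w5.png

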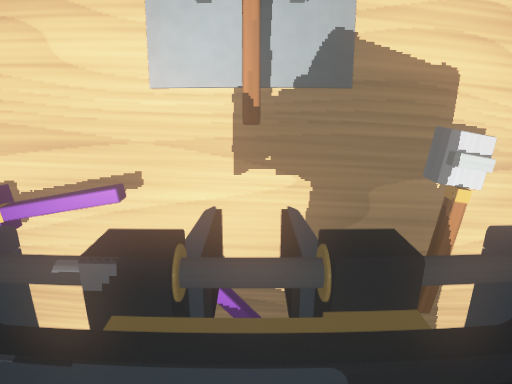

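Run:
```python
from h import *
def run(f,L):
    c=load(f);g=cv2.GaussianBlur(c['pixels'],(0,0),.8).astype(float);print(f)
    for n,y0,y1,x0,x1,z in L:
        G=np.abs(np.diff(g[:,x0:x1],axis=1)).sum(2)
        pts=np.float32([pt(c,(x0+G[y].argmax()+1,y+.5),z)[:2] for y in range(y0,y1)])
        vx,vy,x,y=cv2.fitLine(pts,cv2.DIST_HUBER,0,.01,.01).ravel()
        if vx<0: vx,vy=-vx,-vy
        print(n,'yaw',round(float(np.degrees(np.arctan2(vy,vx))),2),'at',x,y,'px',x0+G[y0].argmax(),x0+G[y1-1].argmax())
run('w5',[('hL',5,110,236,249,45),('hR',5,85,252,270,45),('plateL',5,82,140,156,8),('plateR',5,82,348,362,8)])
run('w4',[('hL',110,200,228,244,45),('hR',110,200,260,274,45),('plateL',20,200,70,125,8),('plateR',90,190,395,425,8)])
c=load('w5');print('handle end',pt(c,(251,124),46-9), pt(c,(251,119),46))
```

```text
w5
hL yaw 2.3 at 604.08856 -79.69216 px 241 241
hR yaw 2.82 at 598.302 -92.7675 px 258 258
plateL yaw 2.72 at 603.69525 3.5478346 px 144 148
plateR yaw 2.87 at 610.6993 -175.7321 px 355 352
w4
hL yaw 2.14 at 634.55774 -78.04822 px 234 236
hR yaw 2.46 at 638.51764 -91.76039 px 261 266
plateL yaw 2.76 at 648.3857 5.879666 px 88 96
plateR yaw 2.71 at 641.5119 -173.65338 px 416 405
handle end [540.28986967 -89.31948599  37.        ] [544.86031257 -89.12391244  46.        ]
```

Run:
```python
from h import *
c=load('w5');z=cv2.resize(c['pixels'][60:140,210:310],(700,560),interpolation=2)
t=load('t5');cv2.imwrite('pics/z5.png',np.vstack([z[:,:,::-1]]))
```

```text
(no output)
```

View pics/z5.png

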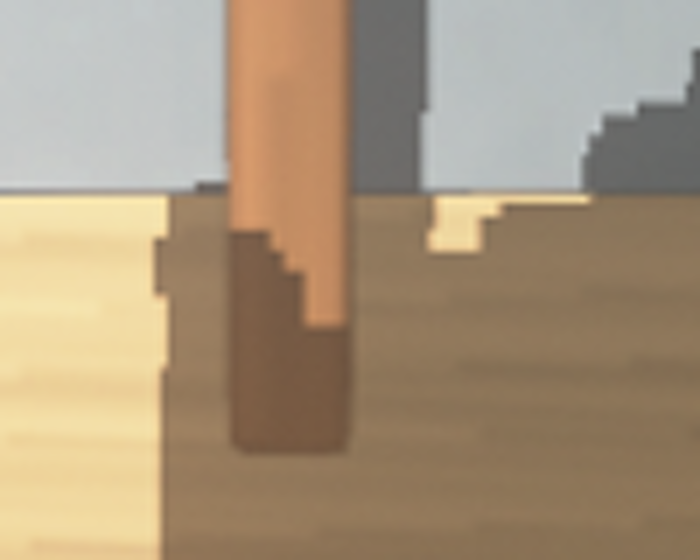

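The handle's end (crop row 453, about image row 124.7) lies at x ≈ 540, against 540.3 expected when home. Its yaw is 2.1–2.8° and the press's is 2.7–2.9°, so the die is straight. The gripper is clear, so I'm handing in.

```bash
python3 -c "
from bench import manip
print(manip.finish_job())"
```

```text
the job is handed in; nothing more can be done
None
```

The domed die is in the press, back against the stop with its handle out of the front. I let go of it and handed the job in at about 12.3 s.

- **Handling:** I took the die by its handle, set it on the base plate, slid it in between the rails and pressed it onto the stop. The highest wrist force I read was about 20 N. I then opened the jaws and drew the gripper clear.
- **Against the stop:** The push force rose within about 1 mm of where I expected the stop. The handle end measured x ≈ 540 mm, against 540.3 mm expected with the die fully home.
- **Straightness:** The handle measured 2.1–2.8° of yaw and the press 2.7–2.9°, so they agree to about half a degree. One earlier line fit across the block's front edge disagreed: its two halves gave +2.3° and -2.0°. I set it aside because the block's sides (about 2.7°) and the handle agreed better.
- **Not checked directly:** The platen hid the block in the last close-up, so its final seat is judged from the handle and the contact force.
- **Other dies:** My moves kept clear of the ridge die and the purple look-alikes. In the last pictures the ridge die still lies to the right of the press.

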